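Sort left-hand and right-hand shelf brackets into their tubs

TASK

Three white shelf brackets lie rib-up on the laundry-room counter: a left-hand one (seen from above with its long leg pointing away from you and its foot at the near end, the foot sticks out to the left), its mirror image, the right-hand one (foot to the right, like a letter L), and a T-shaped centre one with a foot to both sides. Lay the left-hand bracket in the blue tub and the right-hand bracket in the grey tub, each flat on the tub's floor with its rib still up. Leave the T-shaped bracket lying where it is.

Things in the scene. Friction and masses are not known exactly. Their poses are not given: they have to be found in the camera images.
- bracket_left: LEFT-HAND: leg pointing away from you, the foot is near you and points left. White cast bracket, 90 to 160 g, lying rib up. Leg 90 (x) x 24 x 5 mm; on its middle, along x, a rib to grip: 70 long, 12 thick (y), top at 32 mm. At the -x end (x -45 to -21) a foot 5 mm thick reaches out to y = +45, lip 10 mm high at its tip. Origin: underside, below mid rib; z up. Any yaw, mid counter.
- bracket_right: RIGHT-HAND: leg pointing away from you, the foot is near you and points right. White cast bracket, 90 to 160 g, lying rib up. Leg 90 (x) x 24 x 5 mm; on its middle, along x, a rib to grip: 70 long, 12 thick (y), top at 32 mm. At the -x end (x -45 to -21) a foot 5 mm thick reaches out to y = -45, lip 10 mm high at its tip. Origin: underside, below mid rib; z up. Any yaw, mid counter.
- bracket_centre: CENTRE, T-shaped, not handed; stays where it is. White cast bracket, 90 to 160 g, lying rib up. Leg 90 (x) x 24 x 5 mm; on its middle, along x, a rib to grip: 70 long, 12 thick (y), top at 32 mm. At the -x end (x -45 to -21) a foot 5 mm thick reaches out to both y = +45 and -45, lip 10 mm high at its tip. Origin: underside, below mid rib; z up. Any yaw, mid counter.
- tub_blue: A blue open plastic tub fixed to the counter, outside 200 (its x) x 160 (its y) x 50 mm high, walls and floor 5 mm thick, empty. A small end grip sticks out 6 mm at each x end. Origin: centre of its underside, z up. The tub for the left-hand bracket; the two tubs stand at the two sides of the counter and may be swapped.
- tub_grey: A grey open plastic tub fixed to the counter, outside 200 (its x) x 160 (its y) x 50 mm high, walls and floor 5 mm thick, empty. A small end grip sticks out 6 mm at each x end. Origin: centre of its underside, z up. The tub for the right-hand bracket; the two tubs stand at the two sides of the counter and may be swapped.
Things that resemble listed ones, but are neither listed nor needed, are in the scene too. What is shaped like the bracket_left but orange is not meant. What is shaped like the bracket_right but orange is not meant.

How it is judged:
At the end, for the whole second after the job is handed in: Left-hand bracket in the blue tub, right-hand in the grey: origin within 80 mm (tub x) and 65 mm (tub y) of the tub centre, under 15 mm above the tub underside, rib up within 10 degrees, at rest. T-shaped bracket within 20 mm of its start (x of bracket_left in the frame of tub_blue between -0.08 and 0.08 m and y of bracket_left in the frame of tub_blue between -0.065 and 0.065 m and z of bracket_left in the frame of tub_blue below 0.015 m and angle between each of bracket_left, bracket_right's own z axis and vertical below 0.18 rad and linear speed of each of bracket_left, bracket_right below 0.03 m/s and x of bracket_right in the frame of tub_grey between -0.08 and 0.08 m and y of bracket_right in the frame of tub_grey between -0.065 and 0.065 m and z of bracket_right in the frame of tub_grey below 0.015 m and distance of bracket_centre from where it was at the start of the episode below 0.02 m); the robot touches nothing.
It fails at once if the T-shaped centre bracket is moved by more than 20 mm (distance of bracket_centre from where it was at the start of the episode above 0.02 m).
It also fails if it takes over 56 s, if anything falls off the work surface, if the arm or the gripper's body presses on something with over 40 N, if the wrist force passes 120 N, or if a joint passes its speed limit or range.

ROBOT

A 6-joint arm with a two-finger parallel gripper is mounted at the origin on the work surface. World frame = base frame: x ahead of the robot, y to its left, z up, the work surface at z = 0. Lengths are in m, angles in rad, forces in N, time in s.
With the tool pointing down it reaches from about 0.4 to 0.825 m from the base axis. Payload 7 kg.
Tool frame: the origin (TCP) lies on the centre line of the jaws, within the pads' length; the fingertips stand tip_reach ahead of it and the grasp point (between the pads) is the TCP (tip_reach is the distance from the TCP to the fingertips, in m); z points along the fingers, y is the line along which they close (so a half turn about z gives the same grasp; the last joint's range is limited). The gripper opens to 88 mm and grips with 3 to 60 N. Pads are 19 mm wide; open, the fingers measure 130 mm over their backs; the gripper's body (78 mm by 193 mm) begins 47 mm behind the grasp point.
Start: joints at [-0.876, 0.359, 0.012, 0, -1.224, -0.288], TCP at [0.267, -0.62, 0.246] pointing down, gripper open.
Joint ranges: [-3.07, 3.07], [-1.43, 2.12], [-1.02, 1.25], [-3.03, 1.67], [-3.05, -0], [-3.03, 3.03]. Speed limits (rad/s): [2.39, 2.39, 3.01, 3.14, 3.14, 3.14].

INTERFACE

Orientations are given as [roll, pitch, yaw] about the fixed x, y, z axes, in that order (R = Rz(yaw) Ry(pitch) Rx(roll)).
In Python, from station import get_state, grab_frame, calibration, job_done, find_in, mark_of, tip_reach gives the robot as it stands.
- The arm moves only by the shell command python3 -m handwheel 'ROWS' [OPENING] [FORCE]. ROWS is JSON, a list of rows, each an object with "delta_pos": the shift along the world's x, y, z in units of 30 mm (1.0 is 30 mm), a list of three; "dr": the turn, a rotation vector about the world's x, y, z in degrees, a list of three. In form: [{"delta_pos": [tx, ty, tz], "dr": [rx, ry, rz]}, ...]. A call has 1 to 10 rows; each row shifts and turns the commanded pose from where the row before left it; what a row does not reach is not made up. A row lasts 1/10 s, in which the tool goes at most 50 mm and 8.59 degrees, less where a joint would pass 70% of its speed; a pose out of reach is approached as far as the arm can. A call is refused whole if a number of a shift passes 1 or a number of a turn 8.59, either way. A call with a gripper value outside its range is refused whole. OPENING is the closure, from -1 (fully open) to 1 (shut), set as the call begins (- or left out, the last holds). The fingers move at their own pace and stop on an object; FORCE is the grip in N (left out, the last holds). Time passes only in rows, so rows that do not move let the fingers close. It gives the time, the measured TCP pose, the force, the opening and the grip force at its end, in the units of the state.
- get_state(): the state, without advancing time (a new reading comes with each control period).
- grab_frame(name): name is "scene" or "top"; returns the picture (384x512x3 uint8, red, green, blue); there is no depth.
- calibration(name): a dict with "fx", "fy", "cx", "cy" (pixels), "extrinsics" (4x4, takes a point from world to camera coordinates). Camera axes: x right, y down, z forward; pixel columns grow to the right and rows downward; lengths in m; the calibration is good to about 2 mm. A picture is of the moment at which its call begins. calibration takes no time and is no camera call.
- job_done(): hands the job in; it is judged then, once.
Trained networks look in the newest picture that a camera, given by its name, has taken for a name from the list of things; names that differ only in an ending like _2 or _b are one class to them, and where a whole thing is asked for, a point or a joint stands for the part that bears it (a point fixed in the world has none). Each returns a list of dicts, best first, with "conf" (0 to 1); they miss things now and then, are a little off and sometimes report something else, mostly with a low value. They report only what shows in the picture. A call takes as long as a camera call. They do not tell look-alikes from the thing itself.
- find_in(camera, query): "location" ([column, row] in pixels, amid what is visible of it).
- mark_of(camera, query): "location" ([column, row] in pixels: a listed point, or the origin of a listed thing).
The state is a dict: "t": time; "q": joint angles; "qd": joint speeds; "joint_efforts": joint torques, N m; "eef_pos": TCP position; "ee_rot": TCP orientation; "force": force on the tool from outside, world axes, zero at the start; "moment": the same for the moment, N m; "width": finger opening in m; "gripper_force": force on a finger pad.
Only numpy, scipy, OpenCV 4.12 (cv2) and the standard library are available. Lean on these libraries where they do the work, as an engineer would, in place of code of your own. Each camera call takes 0.05 s, during which the arm holds its last target. There are 200 camera calls.

## Working session

There is one attempt and no reset: what is moved stays moved. The work goes in short steps, Python scripts to look and compute and a shell command to move; the robot and the scene stay as the last step left them, time stands still between calls to the robot, and variables do not carry over. Pictures are saved under pics/ and viewed, at most 10 in all, crops included, and the job is handed in when it is done.

```bash
mkdir -p pics; cat > h.py <<'E'
import numpy as np, cv2
from station import *
def px2w(cam,uv,z):
    c=calibration(cam);T=np.array(c["extrinsics"]);R,t=T[:3,:3],T[:3,3]
    d=R.T@np.array([(uv[0]-c["cx"])/c["fx"],(uv[1]-c["cy"])/c["fy"],1]);o=-R.T@t
    return o+d*(z-o[2])/d[2]
def w2px(cam,p):
    c=calibration(cam);T=np.array(c["extrinsics"]);q=T[:3,:3]@np.array(p)+T[:3,3]
    return np.array([c["fx"]*q[0]/q[2]+c["cx"],c["fy"]*q[1]/q[2]+c["cy"]])
def snap(cam,name):
    im=grab_frame(cam);cv2.imwrite("pics/"+name+".png",im[:,:,::-1]);return im
E
python3 - <<'E'
from h import *
im=snap("top","top0")
for n in ["bracket_left","bracket_right","bracket_centre","tub_blue","tub_grey"]:
    for d in mark_of("top",n)[:4]: print(n,round(d["conf"],2),d["location"],px2w("top",d["location"],0).round(3))
print(tip_reach if not callable(tip_reach) else tip_reach(),get_state()["t"],get_state()["ee_rot"])
print(np.array(calibration("top")["extrinsics"]).round(3), calibration("top")["fx"])
cv2.imwrite("pics/top0.png",cv2.resize(im[:,:,::-1],(800,600),interpolation=cv2.INTER_CUBIC))
E
```

```text
bracket_left 0.92 [187.0, 246.1] [0.347 0.187 0.   ]
bracket_right 0.79 [267.0, 230.0] [ 0.392 -0.021  0.   ]
bracket_centre 0.57 [251.8, 133.3] [0.649 0.023 0.   ]
tub_blue 0.97 [396.1, 182.1] [ 0.523 -0.359  0.   ]
tub_grey 0.95 [122.8, 209.2] [0.441 0.36  0.   ]
0.019 0.3 [ 3.14103157e+00 -4.27373323e-05 -2.73485155e+00]
[[ 0.016 -1.    -0.014  0.01 ]
 [-0.993 -0.014 -0.118  0.506]
 [ 0.118  0.015 -0.993  0.995]
 [ 0.     0.     0.     1.   ]] 399.2531339888912
```

View pics/top0.png

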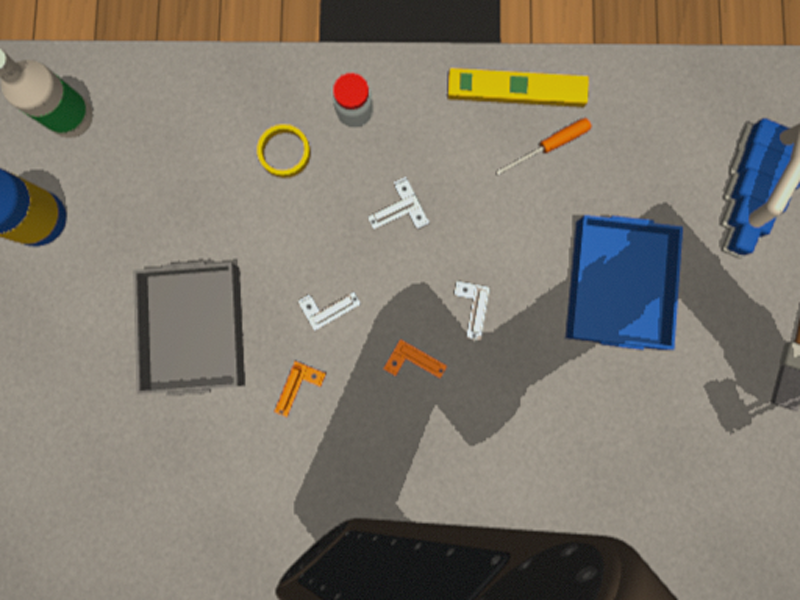

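The three white pieces are at about (330,311), (478,308) and (400,205) in the 800-px view; the network hits at the bracket names are mostly the orange decoys. At (330,311) the leg points right-up and the foot up, so it is the left-hand one. At (478,308) the leg points down and the foot left, so it is the right-hand one. The T is at (400,205). Blue tub is on the right, grey on the left. Next I fit the exact poses.

```bash
cat >> h.py <<'E'
from scipy.optimize import minimize
def boxes(s):
    b=[(-.045,.045,-.012,.012,0,.005),(-.035,.035,-.006,.006,0,.032)]
    y0,y1=sorted((0,.045*s)); b.append((-.045,-.021,y0,y1,0,.005))
    y0,y1=sorted((.040*s,.045*s)); b.append((-.045,-.021,y0,y1,0,.010)); return b
def render(cam,s,x,y,a,off,size,S=4,z0=0):
    m=np.zeros(size,np.uint8);c,n=np.cos(a),np.sin(a)
    for X0,X1,Y0,Y1,Z0,Z1 in boxes(s):
        P=[w2px(cam,(x+c*X-n*Y,y+n*X+c*Y,Z+z0)) for X in(X0,X1) for Y in(Y0,Y1) for Z in(Z0,Z1)]
        P=((np.array(P)+.5-off)*S*16).astype(np.int32)
        cv2.fillConvexPoly(m,cv2.convexHull(P),1,shift=4)
    return m
def fit(cam,im,uv,s,a0,r=26,S=4,z0=0):
    u,v=int(uv[0])-r,int(uv[1])-r
    crop=cv2.resize(im[v:v+2*r,u:u+2*r],None,fx=S,fy=S,interpolation=cv2.INTER_LINEAR)
    hsv=cv2.cvtColor(crop,cv2.COLOR_RGB2HSV);g=((hsv[:,:,2]>175)&(hsv[:,:,1]<40)).astype(np.uint8)
    off=np.array([u,v]);p0=px2w(cam,uv,.005)
    def cost(p):
        m=render(cam,s,p[0],p[1],p[2],off,g.shape,S,z0);return 1-(m&g).sum()/(m|g).sum()
    best=None
    for da in(-.3,0,.3):
        i=np.array([p0[0],p0[1],a0+da])
        r_=minimize(cost,i,method="Nelder-Mead",options=dict(initial_simplex=[i,i+[.012,0,0],i+[0,.012,0],i+[0,0,.3]],xatol=1e-4,fatol=1e-4))
        if best is None or r_.fun<best.fun: best=r_
    return best.x,1-best.fun
E
python3 - <<'E'
from h import *
im=grab_frame("top")
def f(n,uv,a0):
    for s in(1,-1):
        x,i=fit("top",im,np.array(uv)*.64,s,a0); print(n,s,x.round(4),np.degrees(x[2]).round(1),"IoU",round(i,3))
f("A",(330,311),-1.1); f("B",(475,310),3.0)
print(get_state()["eef_pos"])
E
```

```text
Traceback (most recent call last):
  File "h.py", line 34, in fit
    r_=minimize(cost,i,method="Nelder-Mead",options=dict(initial_simplex=[i,i+[.012,0,0],i+[0,.012,0],i+[0,0,.3]],xatol=1e-4,fatol=1e-4))
  File "h.py", line 30, in cost
    m=render(cam,s,p[0],p[1],p[2],off,g.shape,S,z0);return 1-(m&g).sum()/(m|g).sum()
  File "h.py", line 20, in render
    P=[w2px(cam,(x+c*X-n*Y,y+n*X+c*Y,Z+z0)) for X in(X0,X1) for Y in(Y0,Y1) for Z in(Z0,Z1)]
       ~~~~^^^^^^^^^^^^^^^^^^^^^^^^^^^^^^^^
  File "h.py", line 8, in w2px
    c=calibration(cam);T=np.array(c["extrinsics"]);q=T[:3,:3]@np.array(p)+T[:3,3]
ValueError: time passes only in moves, steps and waits
```

```bash
sed -i 's/^from station import \*/from station import *\nimport functools\ncalibration=functools.lru_cache(None)(calibration)/' h.py
python3 - <<'E'
from h import *
im=grab_frame("top")
def f(n,uv,a0):
    for s in(1,-1):
        x,i=fit("top",im,np.array(uv)*.64,s,a0); print(n,s,x.round(4),np.degrees(x[2]).round(1),"IoU",round(i,3))
f("A",(330,311),-1.1); f("B",(475,310),3.0)
print(get_state()["eef_pos"],get_state()["t"])
E
```

```text
A 1 [ 0.4711  0.121  -1.0302] -59.0 IoU 0.799
A -1 [ 0.4742  0.1228 -1.1943] -68.4 IoU 0.478
B 1 [ 0.4745 -0.1165  3.1379] 179.8 IoU 0.459
B -1 [ 0.4737 -0.1208  2.965 ] 169.9 IoU 0.753
[ 0.26700555 -0.61985856  0.24540418] 0.4
```

```bash
python3 -m handwheel '[{"delta_pos":[0.4,0.98,0],"dr":[0,0,-2]},{"delta_pos":[0.4,0.98,0],"dr":[0,0,-2]},{"delta_pos":[0.4,0.98,0],"dr":[0,0,-2]},{"delta_pos":[0.4,0.98,0],"dr":[0,0,-2]},{"delta_pos":[0.4,0.98,0],"dr":[0,0,-2]},{"delta_pos":[0.4,0.98,0],"dr":[0,0,-2]},{"delta_pos":[0.4,0.98,0],"dr":[0,0,-2]},{"delta_pos":[0.4,0.98,0],"dr":[0,0,-2]},{"delta_pos":[0.4,0.98,0],"dr":[0,0,-2]},{"delta_pos":[0.4,0.98,0],"dr":[0,0,-2]}]' -1 20
python3 -m handwheel '[{"delta_pos":[0.4,0.98,0],"dr":[0,0,-2]},{"delta_pos":[0.4,0.98,0],"dr":[0,0,-2]},{"delta_pos":[0.4,0.98,0],"dr":[0,0,-2]},{"delta_pos":[0.4,0.98,0],"dr":[0,0,-2]},{"delta_pos":[0.4,0.98,0],"dr":[0,0,-2]},{"delta_pos":[0.4,0.98,0],"dr":[0,0,-2]},{"delta_pos":[0.45,0.95,0],"dr":[0,0,-1.4]},{"delta_pos":[0,0,-0.9],"dr":[0,0,0]},{"delta_pos":[0,0,-0.9],"dr":[0,0,0]},{"delta_pos":[0,0,-0.9],"dr":[0,0,0]}]'
python3 - <<'E'
from h import *
s=get_state();print(s["eef_pos"],s["ee_rot"],s["t"])
im=snap("scene","s1")
a=im.copy()
for X,Y,A,sg in((.4737,-.1208,2.965,-1),(.4711,.121,-1.0302,1)):
    m=render("scene",sg,X,Y,A,np.zeros(2),(384*4,512*4))
    cs,_=cv2.findContours(m,0,1); big=a=cv2.resize(a,(2048,1536)); cv2.drawContours(a,cs,-1,(255,0,0),2)
p=w2px("scene",(.47,0,.05)).astype(int)*4; print(p)
c=a[max(p[1]-400,0):p[1]+400,max(p[0]-530,0):p[0]+530]
cv2.imwrite("pics/s1.png",cv2.resize(c[:,:,::-1],(800,600)))
E
```

```text
t: 1.4
eef_pos: [0.3874, -0.3247, 0.2458]
ee_rot: [-3.141, 0.001, -3.085]
force: [0.9, 0.7, -0.1]
width: 0.0877
gripper_force: 0.0
t: 2.4
eef_pos: [0.4728, -0.1205, 0.164]
ee_rot: [3.141, 0.001, 2.966]
force: [0.0, 0.1, 0.5]
width: 0.0876
gripper_force: 0.0
[ 0.47279328 -0.12049856  0.16402414] [3.14111919e+00 1.17009080e-03 2.96638973e+00] 2.4
[924 728]
```

View pics/s1.png

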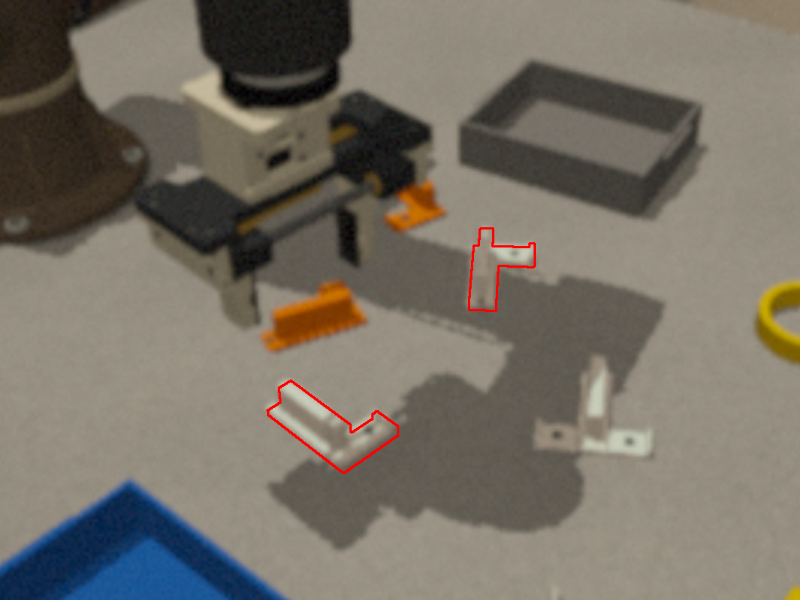

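The overlays sit well on both white brackets (left-hand at (485,270), right-hand at (330,430)). The gripper is above the right-hand one, so I descend and grip.

```bash
python3 -m handwheel '[{"delta_pos":[0.02,0,-0.8],"dr":[0,0,0]},{"delta_pos":[0,0,-0.8],"dr":[0,0,0]},{"delta_pos":[0,0,-0.8],"dr":[0,0,0]},{"delta_pos":[0,0,-0.8],"dr":[0,0,0]},{"delta_pos":[0,0,-0.6],"dr":[0,0,0]},{"delta_pos":[0,0,-0.4],"dr":[0,0,0]},{"delta_pos":[0,0,-0.35],"dr":[0,0,0]},{"delta_pos":[0,0,0],"dr":[0,0,0]},{"delta_pos":[0,0,0],"dr":[0,0,0]}]' -1
python3 -m handwheel '[{"delta_pos":[0,0,0],"dr":[0,0,0]},{"delta_pos":[0,0,0],"dr":[0,0,0]},{"delta_pos":[0,0,0],"dr":[0,0,0]},{"delta_pos":[0,0,0],"dr":[0,0,0]},{"delta_pos":[0,0,0],"dr":[0,0,0]},{"delta_pos":[0,0,0],"dr":[0,0,0]},{"delta_pos":[0,0,0],"dr":[0,0,0]},{"delta_pos":[0,0,0],"dr":[0,0,0]},{"delta_pos":[0,0,0],"dr":[0,0,0]},{"delta_pos":[0,0,0],"dr":[0,0,0]}]' 1 30
```

```text
t: 3.35
eef_pos: [0.4735, -0.121, 0.0285]
ee_rot: [-3.142, 0.0, 2.966]
force: [-0.6, -0.4, 1.1]
width: 0.0875
gripper_force: 0.0
t: 4.35
eef_pos: [0.4731, -0.121, 0.028]
ee_rot: [3.142, -0.0, 2.965]
force: [0.4, 0.7, -0.1]
width: 0.0132
gripper_force: 0.3
```

```bash
python3 -m handwheel '[{"delta_pos":[0,0,0],"dr":[0,0,0]},{"delta_pos":[0,0,0],"dr":[0,0,0]},{"delta_pos":[0,0,0],"dr":[0,0,0]},{"delta_pos":[0,0,0.4],"dr":[0,0,0]},{"delta_pos":[0,0,0.8],"dr":[0,0,0]},{"delta_pos":[0,0,0.8],"dr":[0,0,0]},{"delta_pos":[0,0,0.8],"dr":[0,0,0]},{"delta_pos":[0,0,0.8],"dr":[0,0,0]},{"delta_pos":[0,0,0.8],"dr":[0,0,0]},{"delta_pos":[0,0,0.4],"dr":[0,0,0]}]' 1 30
```

```text
t: 5.35
eef_pos: [0.4738, -0.121, 0.174]
ee_rot: [3.141, 0.002, 2.966]
force: [0.5, -0.1, -0.9]
width: 0.012
gripper_force: 30.0
```

```bash
python3 -m handwheel '[{"delta_pos":[0,0.5,0],"dr":[0,0,0]},{"delta_pos":[0,0.9,0],"dr":[0,0,0]},{"delta_pos":[0,0.9,0],"dr":[0,0,0]},{"delta_pos":[0,0.9,0],"dr":[0,0,0]},{"delta_pos":[0,0.9,0],"dr":[0,0,0]},{"delta_pos":[0,0.9,0],"dr":[0,0,0]},{"delta_pos":[-0.1,0.9,0],"dr":[0,0,0]},{"delta_pos":[-0.1,0.9,0],"dr":[0,0,0]},{"delta_pos":[-0.1,0.9,0],"dr":[0,0,0]},{"delta_pos":[-0.1,0.9,0],"dr":[0,0,0]}]'
python3 -m handwheel '[{"delta_pos":[-0.1,0.9,0],"dr":[0,0,0]},{"delta_pos":[-0.1,0.9,0],"dr":[0,0,0]},{"delta_pos":[-0.1,0.9,0],"dr":[0,0,0]},{"delta_pos":[-0.1,0.9,0],"dr":[0,0,0]},{"delta_pos":[-0.1,0.9,0],"dr":[0,0,0]},{"delta_pos":[-0.1,0.9,0],"dr":[0,0,0]},{"delta_pos":[-0.1,0.9,0],"dr":[0,0,0]},{"delta_pos":[0,0.63,0],"dr":[0,0,0]},{"delta_pos":[0,0,0],"dr":[0,0,0]},{"delta_pos":[0,0,0],"dr":[0,0,0]}]'
python3 - <<'E'
from h import *
im=snap("scene","s2"); print(get_state()["gripper_force"])
cv2.imwrite("pics/s2.png",cv2.resize(im[:,:,::-1],(800,600)))
E
```

```text
t: 6.35
eef_pos: [0.4605, 0.1379, 0.1714]
ee_rot: [-3.141, -0.001, 2.965]
force: [0.2, 0.5, -1.2]
width: 0.0119
gripper_force: 30.0
t: 7.35
eef_pos: [0.4398, 0.3447, 0.1713]
ee_rot: [-3.14, -0.001, 2.966]
force: [1.1, 0.4, -1.2]
width: 0.0118
gripper_force: 30.0
29.999831914901733
```

View pics/s2.png

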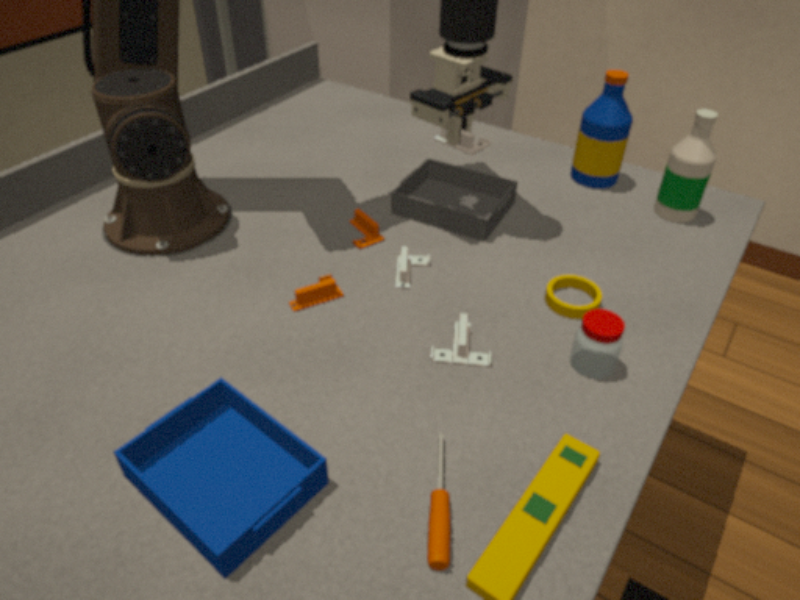

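The bracket hangs level under the gripper over the grey tub (450,195); the others are undisturbed. Lowering.

```bash
python3 -m handwheel '[{"delta_pos":[0,0,-0.7],"dr":[0,0,0]},{"delta_pos":[0,0,-0.8],"dr":[0,0,0]},{"delta_pos":[0,0,-0.8],"dr":[0,0,0]},{"delta_pos":[0,0,-0.8],"dr":[0,0,0]},{"delta_pos":[0,0,-0.6],"dr":[0,0,0]},{"delta_pos":[0,0,-0.4],"dr":[0,0,0]},{"delta_pos":[0,0,-0.25],"dr":[0,0,0]},{"delta_pos":[0,0,-0.15],"dr":[0,0,0]},{"delta_pos":[0,0,0],"dr":[0,0,0]},{"delta_pos":[0,0,0],"dr":[0,0,0]}]'
```

```text
t: 8.4
eef_pos: [0.4404, 0.3452, 0.0377]
ee_rot: [3.141, 0.0, 2.966]
force: [0.3, -0.1, 0.1]
width: 0.012
gripper_force: 30.0
```

```bash
python3 -m handwheel '[{"delta_pos":[0,0,-0.07],"dr":[0,0,0]},{"delta_pos":[0,0,-0.05],"dr":[0,0,0]},{"delta_pos":[0,0,0],"dr":[0,0,0]},{"delta_pos":[0,0,0],"dr":[0,0,0]}]'
```

```text
t: 8.8
eef_pos: [0.4402, 0.3449, 0.0336]
ee_rot: [3.141, 0.0, 2.966]
force: [0.7, -0.3, -0.9]
width: 0.0117
gripper_force: 30.0
```

```bash
python3 -m handwheel '[{"delta_pos":[0,0,0],"dr":[0,0,0]},{"delta_pos":[0,0,0],"dr":[0,0,0]},{"delta_pos":[0,0,0],"dr":[0,0,0]},{"delta_pos":[0,0,0],"dr":[0,0,0]},{"delta_pos":[0,0,0.3],"dr":[0,0,0]},{"delta_pos":[0,0,0.7],"dr":[0,0,0]},{"delta_pos":[0,0,0.9],"dr":[0,0,0]},{"delta_pos":[0,0,0.9],"dr":[0,0,0]},{"delta_pos":[0,0,0.9],"dr":[0,0,0]},{"delta_pos":[0,0,0.8],"dr":[0,0,0]}]' 0.1
```

```text
t: 9.8
eef_pos: [0.4403, 0.3449, 0.1707]
ee_rot: [3.14, 0.001, 2.966]
force: [-0.2, 0.8, 0.0]
width: 0.0394
gripper_force: 0.0
```

```bash
python3 -m handwheel '[{"delta_pos":[0.11,-0.83,0],"dr":[0,0,-5.4]},{"delta_pos":[0.11,-0.83,0],"dr":[0,0,-5.4]},{"delta_pos":[0.11,-0.83,0],"dr":[0,0,-5.4]},{"delta_pos":[0.11,-0.83,0],"dr":[0,0,-5.4]},{"delta_pos":[0.11,-0.83,0],"dr":[0,0,-5.4]},{"delta_pos":[0.11,-0.83,0],"dr":[0,0,-5.4]},{"delta_pos":[0.11,-0.83,0],"dr":[0,0,-5.4]},{"delta_pos":[0.11,-0.83,0],"dr":[0,0,-5.4]},{"delta_pos":[0.12,-0.82,0],"dr":[0,0,-5.7]},{"delta_pos":[0,0,0],"dr":[0,0,0]}]' -0.4
python3 - <<'E'
from h import *
s=get_state();print(s["eef_pos"],s["ee_rot"],np.round(s["q"],2))
im=snap("scene","s3")
m=render("scene",1,.4711,.121,-1.0302,np.zeros(2),(1536,2048))
m2=render("scene",-1,.4403,.3449,2.966,np.zeros(2),(1536,2048),z0=.005)
a=cv2.resize(im,(2048,1536))
for k in(m,m2): cv2.drawContours(a,cv2.findContours(k,0,1)[0],-1,(255,0,0),1)
c=a[350:800,900:1500]
cv2.imwrite("pics/s3.png",cv2.resize(c[:,:,::-1],(800,600)))
E
```

```text
t: 10.8
eef_pos: [0.4925, 0.0889, 0.1665]
ee_rot: [3.133, -0.069, 2.154]
force: [0.3, 0.5, -0.1]
width: 0.0613
gripper_force: 0.0
[0.49254853 0.08890607 0.16654473] [ 3.13275123 -0.06884357  2.15416171] [ 0.52  0.15 -0.43 -0.08 -0.99 -3.03]
```

View pics/s3.png

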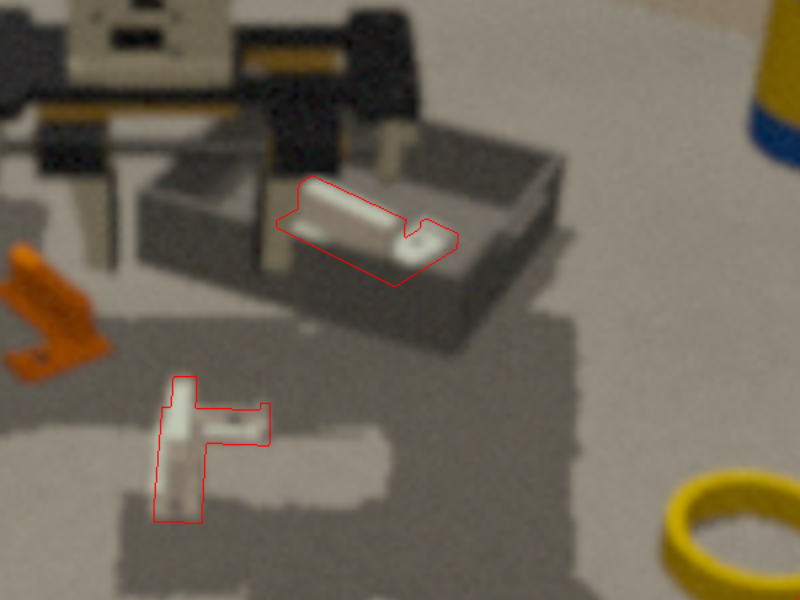

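The right-hand bracket lies flat in the grey tub as predicted, and the left-hand fit matches at (185,450). Joint 6 stopped at its range limit, so I turn the other way for the equivalent half-turn grasp.

```bash
python3 -m handwheel '[{"delta_pos":[-0.07,0.11,0],"dr":[0,0,8.5]},{"delta_pos":[-0.07,0.11,0],"dr":[0,0,8.5]},{"delta_pos":[-0.07,0.11,0],"dr":[0,0,8.5]},{"delta_pos":[-0.07,0.11,0],"dr":[0,0,8.5]},{"delta_pos":[-0.07,0.11,0],"dr":[0,0,8.5]},{"delta_pos":[-0.07,0.11,0],"dr":[0,0,8.5]},{"delta_pos":[-0.07,0.11,0],"dr":[0,0,8.5]},{"delta_pos":[-0.07,0.1,0],"dr":[0,0,8.5]},{"delta_pos":[-0.07,0.1,0],"dr":[0,0,8.5]},{"delta_pos":[-0.07,0.1,0],"dr":[0,0,8.5]}]'
python3 -m handwheel '[{"delta_pos":[0,0,0],"dr":[0,0,8.5]},{"delta_pos":[0,0,0],"dr":[0,0,8.5]},{"delta_pos":[0,0,0],"dr":[0,0,8.5]},{"delta_pos":[0,0,0],"dr":[0,0,8.5]},{"delta_pos":[0,0,0],"dr":[0,0,8.5]},{"delta_pos":[0,0,0],"dr":[0,0,8.5]},{"delta_pos":[0,0,0],"dr":[0,0,8.5]},{"delta_pos":[0,0,0],"dr":[0,0,8.5]},{"delta_pos":[0,0,0],"dr":[0,0,8.5]},{"delta_pos":[0,0,0],"dr":[0,0,0]}]'
cat > e.py <<'E'
from h import *
from scipy.spatial.transform import Rotation as R
import sys
x,y,z,a=map(float,sys.argv[1:])
s=get_state();Rt=R.from_euler("xyz",[np.pi,0,a]);Rc=R.from_euler("xyz",s["ee_rot"])
print("units",((np.array([x,y,z])-s["eef_pos"])/.03).round(2),"deg",np.degrees((Rt*Rc.inv()).as_rotvec()).round(2),np.round(s["q"],2))
E
python3 e.py .4711 .121 .17 -1.0302
```

```text
t: 11.85
eef_pos: [0.471, 0.1251, 0.1664]
ee_rot: [3.133, -0.068, -2.631]
force: [-0.3, 0.2, -0.4]
width: 0.0614
gripper_force: 0.0
t: 12.85
eef_pos: [0.4709, 0.1248, 0.1665]
ee_rot: [3.134, -0.068, -1.3]
force: [0.3, -0.1, 0.5]
width: 0.0613
gripper_force: 0.0
units [ 0.01 -0.13  0.12] deg [ 3.79  1.13 15.46] [ 0.71  0.13 -0.53  0.07 -0.95 -0.48]
```

```bash
python3 -m handwheel '[{"delta_pos":[0,-0.06,0],"dr":[1.9,0.56,7.7]},{"delta_pos":[0.01,-0.06,0],"dr":[1.9,0.56,7.7]},{"delta_pos":[0,0,0],"dr":[0,0,0]},{"delta_pos":[0,0,0],"dr":[0,0,0]}]' -0.6; python3 e.py .4711 .121 .028 -1.0302
```

```text
t: 13.25
eef_pos: [0.4717, 0.1206, 0.1663]
ee_rot: [3.141, -0.001, -1.042]
force: [-0.7, 0.5, -1.2]
width: 0.07
gripper_force: 0.0
units [-0.02  0.01 -4.61] deg [ 0.05 -0.01  0.69] [ 0.66  0.12 -0.51  0.   -0.95 -0.13]
```

```bash
python3 -m handwheel '[{"delta_pos":[-0.02,0.01,-0.8],"dr":[0,0,0.7]},{"delta_pos":[0,0,-0.8],"dr":[0,0,0]},{"delta_pos":[0,0,-0.8],"dr":[0,0,0]},{"delta_pos":[0,0,-0.8],"dr":[0,0,0]},{"delta_pos":[0,0,-0.7],"dr":[0,0,0]},{"delta_pos":[0,0,-0.4],"dr":[0,0,0]},{"delta_pos":[0,0,-0.3],"dr":[0,0,0]},{"delta_pos":[0,0,0],"dr":[0,0,0]},{"delta_pos":[0,0,0],"dr":[0,0,0]}]'
python3 -m handwheel '[{"delta_pos":[0,0,0],"dr":[0,0,0]},{"delta_pos":[0,0,0],"dr":[0,0,0]},{"delta_pos":[0,0,0],"dr":[0,0,0]},{"delta_pos":[0,0,0],"dr":[0,0,0]},{"delta_pos":[0,0,0],"dr":[0,0,0]},{"delta_pos":[0,0,0],"dr":[0,0,0]},{"delta_pos":[0,0,0],"dr":[0,0,0]},{"delta_pos":[0,0,0],"dr":[0,0,0]},{"delta_pos":[0,0,0],"dr":[0,0,0]},{"delta_pos":[0,0,0],"dr":[0,0,0]}]' 1 30
```

```text
t: 14.15
eef_pos: [0.4711, 0.1211, 0.0283]
ee_rot: [3.141, -0.0, -1.024]
force: [0.5, -0.2, 0.3]
width: 0.0703
gripper_force: 0.0
t: 15.15
eef_pos: [0.4708, 0.1207, 0.0279]
ee_rot: [3.141, -0.0, -1.023]
force: [-0.2, -0.7, 0.3]
width: 0.0118
gripper_force: 30.0
```

```bash
python3 -m handwheel '[{"delta_pos":[0,0,0.4],"dr":[0,0,0]},{"delta_pos":[0,0,0.8],"dr":[0,0,0]},{"delta_pos":[0,0,0.9],"dr":[0,0,0]},{"delta_pos":[0,0,0.9],"dr":[0,0,0]},{"delta_pos":[0,0,0.9],"dr":[0,0,0]},{"delta_pos":[0,0,0.7],"dr":[0,0,0]},{"delta_pos":[0,0,0.4],"dr":[0,0,0]}]'
python3 -m handwheel '[{"delta_pos":[0.1,-0.6,0],"dr":[0,0,3]},{"delta_pos":[0.1,-0.9,0],"dr":[0,0,3]},{"delta_pos":[0.1,-0.9,0],"dr":[0,0,3]},{"delta_pos":[0.1,-0.9,0],"dr":[0,0,3]},{"delta_pos":[0.1,-0.9,0],"dr":[0,0,3]},{"delta_pos":[0.1,-0.9,0],"dr":[0,0,3]},{"delta_pos":[0.1,-0.9,0],"dr":[0,0,3]},{"delta_pos":[0.1,-0.9,0],"dr":[0,0,3]},{"delta_pos":[0.1,-0.9,0],"dr":[0,0,3]},{"delta_pos":[0.1,-0.9,0],"dr":[0,0,3]}]'
python3 -m handwheel '[{"delta_pos":[0.1,-0.9,0],"dr":[0,0,3]},{"delta_pos":[0.1,-0.9,0],"dr":[0,0,3]},{"delta_pos":[0.1,-0.9,0],"dr":[0,0,3]},{"delta_pos":[0.1,-0.9,0],"dr":[0,0,3]},{"delta_pos":[0.1,-0.9,0],"dr":[0,0,3]},{"delta_pos":[0.1,-0.9,0],"dr":[0,0,3]},{"delta_pos":[0.1,-0.9,0],"dr":[0,0,3]},{"delta_pos":[0.1,-0.9,0],"dr":[0,0,3]},{"delta_pos":[0,-0.6,0],"dr":[0,0,0]},{"delta_pos":[0,0,0],"dr":[0,0,0]}]'
python3 e.py .523 -.374 .0335 -.08
```

```text
t: 15.85
eef_pos: [0.4713, 0.1211, 0.1796]
ee_rot: [-3.14, 0.0, -1.023]
force: [-0.1, 0.2, -1.6]
width: 0.012
gripper_force: 30.0
t: 16.85
eef_pos: [0.5005, -0.1413, 0.1771]
ee_rot: [3.14, 0.001, -0.498]
force: [0.6, 0.6, -1.0]
width: 0.0119
gripper_force: 30.0
t: 17.85
eef_pos: [0.5243, -0.3759, 0.1766]
ee_rot: [3.141, 0.002, -0.084]
force: [-0.4, -0.7, -1.3]
width: 0.0116
gripper_force: 30.0
units [-0.04  0.06 -4.77] deg [ 0.02 -0.1   0.26] [-0.32  0.36 -0.15  0.   -1.06  1.81]
```

```bash
python3 -m handwheel '[{"delta_pos":[0,0.05,-0.7],"dr":[0,0,0]},{"delta_pos":[0,0,-0.8],"dr":[0,0,0]},{"delta_pos":[0,0,-0.8],"dr":[0,0,0]},{"delta_pos":[0,0,-0.8],"dr":[0,0,0]},{"delta_pos":[0,0,-0.7],"dr":[0,0,0]},{"delta_pos":[0,0,-0.4],"dr":[0,0,0]},{"delta_pos":[0,0,-0.25],"dr":[0,0,0]},{"delta_pos":[0,0,-0.2],"dr":[0,0,0]},{"delta_pos":[0,0,0],"dr":[0,0,0]},{"delta_pos":[0,0,0],"dr":[0,0,0]}]'; python3 e.py .523 -.374 .0335 -.08
```

```text
t: 18.85
eef_pos: [0.5254, -0.3729, 0.0392]
ee_rot: [3.14, -0.001, -0.081]
force: [-0.0, 0.4, -1.0]
width: 0.0115
gripper_force: 30.0
units [-0.08 -0.04 -0.19] deg [0.08 0.06 0.04] [-0.31  0.5  -0.29  0.   -0.78  1.8 ]
```

```bash
python3 -m handwheel '[{"delta_pos":[0,0,-0.1],"dr":[0,0,0]},{"delta_pos":[0,0,-0.08],"dr":[0,0,0]},{"delta_pos":[0,0,0],"dr":[0,0,0]},{"delta_pos":[0,0,0],"dr":[0,0,0]}]'
python3 -m handwheel '[{"delta_pos":[0,0,0],"dr":[0,0,0]},{"delta_pos":[0,0,0],"dr":[0,0,0]},{"delta_pos":[0,0,0],"dr":[0,0,0]},{"delta_pos":[0,0,0],"dr":[0,0,0]},{"delta_pos":[0,0,0.3],"dr":[0,0,0]},{"delta_pos":[0,0,0.7],"dr":[0,0,0]},{"delta_pos":[0,0,0.9],"dr":[0,0,0]},{"delta_pos":[0,0,0.9],"dr":[0,0,0]},{"delta_pos":[0,0,0.9],"dr":[0,0,0]},{"delta_pos":[0,0,0.9],"dr":[0,0,0]}]' 0.1
python3 -m handwheel '[{"delta_pos":[0,0,0.9],"dr":[0,0,0]},{"delta_pos":[-0.3,0.9,0.3],"dr":[0,0,0]},{"delta_pos":[-0.3,0.9,0.3],"dr":[0,0,0]},{"delta_pos":[-0.2,0.9,0],"dr":[0,0,0]},{"delta_pos":[0,0.9,0],"dr":[0,0,0]},{"delta_pos":[0,0.9,0],"dr":[0,0,0]},{"delta_pos":[0,0.9,0],"dr":[0,0,0]},{"delta_pos":[0,0.5,0],"dr":[0,0,0]},{"delta_pos":[0,0,0],"dr":[0,0,0]}]'
python3 - <<'E'
from h import *
im=snap("scene","s4")
a=cv2.resize(im,(2048,1536))
for k in(render("scene",1,.5254,-.3729,-.081,np.zeros(2),(1536,2048),z0=.005),render("scene",-1,.4403,.3449,2.966,np.zeros(2),(1536,2048),z0=.005)): cv2.drawContours(a,cv2.findContours(k,0,1)[0],-1,(255,0,0),1)
cv2.imwrite("pics/s4.png",cv2.resize(a[300:,200:1600,::-1],(800,600)))
E
```

```text
t: 19.25
eef_pos: [0.5249, -0.3727, 0.0331]
ee_rot: [3.141, -0.0, -0.081]
force: [0.0, 0.5, -1.6]
width: 0.0118
gripper_force: 30.0
t: 20.25
eef_pos: [0.5248, -0.3727, 0.1731]
ee_rot: [3.14, -0.001, -0.081]
force: [-0.4, -0.5, 0.8]
width: 0.0395
gripper_force: 0.0
t: 21.15
eef_pos: [0.5011, -0.1944, 0.2169]
ee_rot: [3.141, -0.001, -0.079]
force: [0.4, -0.5, 0.2]
width: 0.0396
gripper_force: 0.0
```

View pics/s4.png

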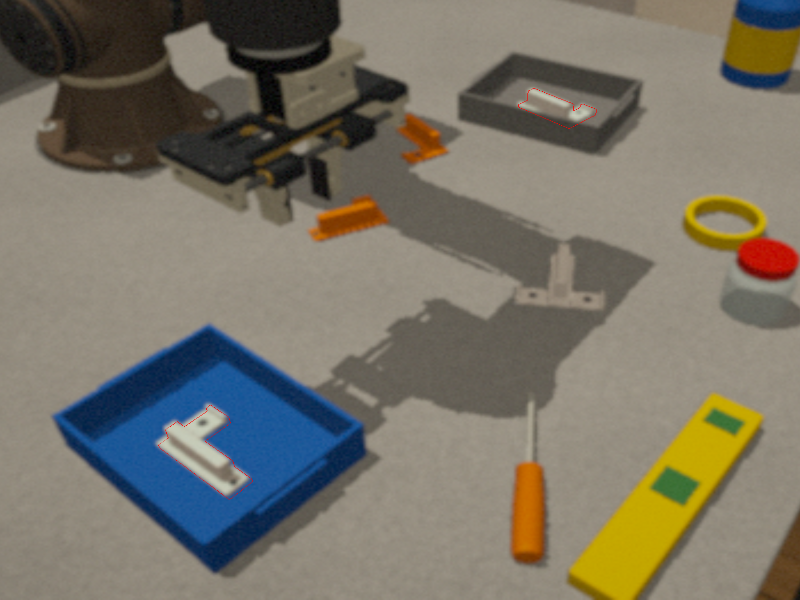

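Both brackets lie flat and rib-up near their tub centres: left-hand in blue at (205,450), right-hand in grey at (555,105). The T-shaped bracket at (560,280) has not moved and the robot is clear, so I hand the job in.

```bash
python3 -c "from station import job_done; print(job_done())"
```

```text
the job is handed in; nothing more can be done
None
```

The left-hand bracket lies in the blue tub and the right-hand one in the grey tub, both flat and rib up by the last picture, with the T-shaped bracket untouched; I handed the job in at about 21 s, and no verdict came back.

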